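# Square a carving blank on the setting-up board and nip it in the jaw

### The job

The carving blank lies skewed on the setting-up board: push its free corner (near side, left end) so that the opposite end's near corner bears on the steel peg and the blank swings round it, flat on the board, until its back edge lies against the steel fence, and there press it home firmly, with about 12 N, for half a second. Then push the sliding wooden jaw along to the right against the blank's left end, so that the blank runs up to the end stop and is nipped between stop and jaw, again with about 12 N for half a second, its back edge still along the fence. Never let the blank be pressed with more than 18 N, leave the other things on the bench alone, and draw away at the end.

Things in the scene. Friction and masses are not known exactly. Their poses are not given: they have to be found in the camera images.
- board: dark wooden setting-up board fixed on the bench, 250 (x) x 345 (y) x 18 mm thick. Its origin is on its underside (bench level), 40 mm to the -y side of the middle of its length; its x axis points away from the robot towards the fence, its y axis to the left along the fence. Frames of fence, stop, peg and jaw are parallel to it
- fence: fixed steel bar along y at the back of the board, 230 long, 18 thick, 22 mm above the board's top. Origin: on the board's top (18 mm above the bench), middle of its front face, which looks to the board's -x and is the face that the blank must lie against
- stop: fixed steel end stop at the right (-y) end, 70 (x) x 16 (y) x 22 mm high. Origin: on the board's top, middle of the face that looks to +y, against which the blank's right end must come
- peg: fixed upright steel peg, 14 mm diameter, 30 mm high above the board, near the right end, on the near side of the blank. Origin: its axis at the board's top. Between peg and fence there is room for the blank's 80 mm width and 3 mm more
- blank: light wooden plate 80 (x) x 180 (y) x 26 mm with a low carved leaf on top, about 0.3 kg, loose; a 40 x 80 x 5 mm backing block under its middle holds its edges 5 mm off the board. Origin: on the board's top under its near long edge, 18 mm from its right (-y) end, close by the peg. x runs across to its back edge, y along it to the left. Starts turned 0.3 to 0.5 rad counter-clockwise from the board
- push_corner (a point): the blank's free near left corner, half-way up its thickness, 18 mm above the board's top (162 mm along the blank's y from its origin): push on the near edge just beside it, on the face looking to the blank's -x
- back_left (a point): the blank's back left corner, half-way up
- back_right (a point): the blank's back right corner, half-way up
- end_right (a point): middle of the blank's right end face, half-way up; must come to the stop
- end_left (a point): middle of the blank's left end face, half-way up; the jaw presses here
- jaw (a joint): travel (m) of the sliding wooden jaw at the board's left end, a block 70 (x) x 28 (y) x 24 mm high with a 30 x 12 mm grip block 20 mm higher on its top along its outer face; grows as the jaw moves to the board's -y, towards the blank. Range -0.03 to 0.075; it closes on the seated blank at about 0.045. It slides against about 3 N of friction and stays where it is left
- jaw_face (a point): middle of the jaw's inner face (looks to the board's -y, to the blank), 12.5 mm above the board's top
- jaw_outer (a point): middle of the jaw's outer face (looks to the board's +y), 12.5 mm above the board's top: push here; flush above it stands the outer face of the grip block
- gouge_wide: bystander: wide carving gouge, about 180 mm long, lying left of the board; leave alone
- gouge_narrow: bystander: narrow carving gouge, about 180 mm long, lying left of the board; leave alone
- gouge_small: bystander: small carving gouge, about 130 mm long, lying on the board behind the fence; leave alone
- mallet: bystander: wooden mallet, 240 mm long, 60 mm high, right of the board; leave alone
- stone: bystander: sharpening stone, 50 x 150 x 28 mm, behind the board; leave alone
- wax_tin: bystander: small round tin, 44 mm diameter, 28 mm high, on the near right part of the board; leave alone
- offcut: bystander: wooden offcut 45 x 80 x 30 mm, right of the board; leave alone
Mind the look-alikes: they are no part of the job. Leave any orange or red look-alike of the blank alone.

How it is judged:
By the outcome, as a careful person would: the job done as asked, in the order asked, and still so for the second after the job is handed in, with the robot touching nothing.
It also fails if it takes over 72 s, if anything falls off the work surface, if the arm or the gripper's body presses on something with over 40 N, if the wrist force passes 120 N, or if a joint passes its speed limit or range.

### The arm

A 7-joint arm with a two-finger parallel gripper is mounted at the origin on the work surface. World frame = base frame: x ahead of the robot, y to its left, z up, the work surface at z = 0. Lengths are in m, angles in rad, forces in N, time in s.
With the tool pointing down it reaches from about 0.4 to 0.85 m from the base axis. Payload 4.5 kg.
Tool frame: the origin (TCP) lies on the centre line of the jaws, within the pads' length; the fingertips stand r.tips_ahead ahead of it and the grasp point (between the pads) is the TCP (r.tips_ahead is the distance from the TCP to the fingertips, in m); z points along the fingers, y is the direction in which the jaws open and shut (so a half turn about z gives the same grasp; the last joint's range is limited). The gripper opens to 88 mm and grips with 3 to 60 N. Pads are 18 mm wide; open, the fingers measure 123 mm over their backs; the gripper's body (75 mm by 187 mm) begins 45 mm behind the grasp point.
Start: joints at [-1.116, 0.689, -0.195, 1.565, 0.157, 0.902, -0.215], TCP at [0.255, 0.571, 0.258] pointing down, gripper open.
Joint ranges: [-3.01, 3.01], [-0.46, 2.08], [-1.47, 1.51], [0.13, 2.56], [-1, 4.14], [0.04, 2.09], [-2.66, 2.66]. Speed limits (rad/s): [2.57, 2.57, 3.14, 3.14, 3.14, 3.14, 3.14].

### API

Orientations are given as a unit quaternion [x, y, z, w].
In Python, from plant import r gives the robot as it stands.
- The arm moves only by the shell command python3 -m inch 'ROWS' [FORCE]. ROWS is JSON, a list of rows, each a list of 5 numbers: the shift along the world's x, y, z in units of 25 mm (1.0 is 25 mm), then the turn about the world's z in units of 6 degrees (1.0 is 6 degrees), then the finger opening in mm, from 0 to 88.1. A call has 1 to 5 rows; each row shifts and turns the commanded pose from where the row before left it; what a row does not reach is not made up. A row lasts 1/10 s, in which the tool goes at most 50 mm and 8.59 degrees, less where a joint would pass 70% of its speed; a pose out of reach is approached as far as the arm can. A call is refused whole if a number of a shift passes 1 or a number of a turn 1, either way. A call with a gripper value outside its range is refused whole. The fingers move at their own pace and stop on an object; FORCE is the grip in N (left out, the last holds). Time passes only in rows, so rows that do not move let the fingers close. It gives the time, the measured TCP pose, the force and the opening at its end, in the units of the state.
- r.get_state(): the state, without advancing time (a new reading comes with each control period).
- r.snapshot(name): name is "side" or "top"; returns a dict with "pixels" (384x512x3 uint8, red, green, blue), "range_z" (384x512 float32, m along the optical axis (not along the pixel's ray), 0 where there is no reading), "K" (3x3 intrinsics, pixels), "position" and "attitude" of the camera in the world. Camera axes: x right, y up, looking along -z (the intrinsics and any distortion apply to the point x, -y, -z); pixel columns grow to the right and rows downward; lengths in m; the calibration is good to about 2 mm. A picture is of the moment at which its call begins.
- r.finish_job(): hands the job in, once; it reports no verdict.
The state is a dict: "clock": time; "q": joint angles; "qd": joint speeds; "joint_torque": joint torques, N m; "tool_pos": TCP position; "eef_rot": TCP orientation; "contact_force": force on the tool from outside, world axes, zero at the start; "moment": the same for the moment, N m; "opening": opening from 0.0 (shut) to 1.0 (fully open).
Only numpy, scipy, OpenCV 4.12 (cv2) and the standard library are available. Lean on these libraries where they do the work, as an engineer would, in place of code of your own. Each camera call takes 0.05 s, during which the arm holds its last target. There are 200 camera calls.

## Working session

There is one attempt and no reset: what is moved stays moved. The work goes in short steps, Python scripts to look and compute and a shell command to move; the robot and the scene stay as the last step left them, time stands still between calls to the robot, and variables do not carry over. Pictures are saved under pics/ and viewed, about 8 in all and at most 12, crops included, and the job is handed in when it is done.

```bash
ls; mkdir -p pics
python3 - <<'E'
from plant import r
import cv2,numpy as np
print(r.tips_ahead); s=r.get_state(); print(s)
for n in("top","side"):
    d=r.snapshot(n); cv2.imwrite(f"pics/{n}0.png",cv2.cvtColor(d["pixels"],cv2.COLOR_RGB2BGR)); np.savez(f"pics/{n}0.npz",**d); print(d["K"],d["position"],d["attitude"],d.keys())
E
```

```text
pics
0.019
{'clock': 0.0, 'q': array([-1.11621514,  0.68996877, -0.19450273,  1.56635317,  0.15730568,
        0.90247805, -0.21509608]), 'qd': array([ 2.29266421e-04, -2.17809117e-04, -6.14656381e-05, -1.20641206e-03,
        8.26987872e-04,  1.97520632e-03, -3.48437664e-04]), 'joint_torque': array([ 7.79031816e-04, -5.27557468e+01, -1.26637179e+00, -1.53419155e+01,
       -5.26789797e-02,  6.99772747e-03,  1.79419330e-04]), 'tool_pos': array([0.25510148, 0.56991487, 0.25691677]), 'eef_rot': array([ 2.08800595e-01,  9.77957814e-01, -9.00101555e-04, -1.19302635e-04]), 'contact_force': array([ 0.66515781, -0.22760749,  0.69693683]), 'moment': array([ 0.02747428, -0.00351883, -0.04603063]), 'opening': 1.0001136535787791}
[[435.86421199   0.         260.88407713]
 [  0.         435.86421199 194.37057193]
 [  0.           0.           1.        ]] [0.21263654 0.03081124 1.5499736 ] [ 0.05798044 -0.06968919 -0.6979631   0.71037257] dict_keys(['pixels', 'range_z', 'K', 'position', 'attitude'])
[[462.50098014   0.         260.83118383]
 [  0.         462.50098014 195.23046547]
 [  0.           0.           1.        ]] [-0.50248736  0.93264257  1.03347323] [-0.19050946  0.41733701  0.81513458 -0.35368288] dict_keys(['pixels', 'range_z', 'K', 'position', 'attitude'])
```

View pics/top0.png

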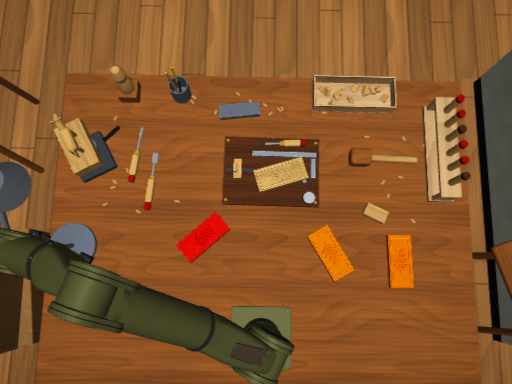

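View pics/side0.png

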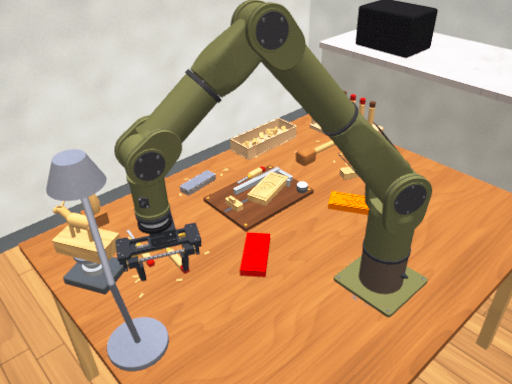

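The top view shows the board at cols 223–320, rows 137–207, with the tan blank at (281,174), jaw (237,169), fence (284,154), stop (313,166) and tin (309,198). Look-alikes: red (203,237), orange (331,252) and orange (400,261). Only the tan one on the board fits the description. I'll confirm that in an enlarged crop.

```bash
cat > h.py <<'E'
import numpy as np,cv2
from scipy.spatial.transform import Rotation as R
from plant import r
def snap(n,f=None):
    d=r.snapshot(n)
    return d
def load(f): return dict(np.load(f))
def ray(d,uv,z):
    uv=np.atleast_2d(uv).astype(float);K=d["K"]
    c=np.c_[(uv[:,0]-K[0,2])/K[0,0],-(uv[:,1]-K[1,2])/K[1,1],-np.ones(len(uv))]
    w=R.from_quat(d["attitude"]).apply(c); p=d["position"]
    return p+w*((z-p[2])/w[:,2])[:,None]
def proj(d,P):
    c=R.from_quat(d["attitude"]).inv().apply(np.atleast_2d(P)-d["position"]);K=d["K"]
    return np.c_[K[0,2]+K[0,0]*c[:,0]/-c[:,2],K[1,2]-K[1,1]*c[:,1]/-c[:,2]]
def cloud(d):
    v,u=np.mgrid[:384,:512];K=d["K"];z=d["range_z"]
    c=np.stack([(u-K[0,2])/K[0,0]*z,-(v-K[1,2])/K[1,1]*z,-z],-1)
    return R.from_quat(d["attitude"]).apply(c.reshape(-1,3)).reshape(384,512,3)+d["position"]
E
python3 - <<'E'
from h import *
t=load("pics/top0.npz")
im=cv2.cvtColor(t["pixels"],cv2.COLOR_RGB2BGR)
cv2.imwrite("pics/crop1.png",cv2.resize(im[130:212,218:324],None,fx=7,fy=7,interpolation=cv2.INTER_CUBIC))
C=cloud(t)
for n,(u,v) in dict(board=(230,195),blank=(290,180),jaw=(238,172),fence=(300,154),stop=(313,168),bench=(260,230)).items(): print(n,C[v,u].round(4))
s=load("pics/side0.npz");im=cv2.cvtColor(s["pixels"],cv2.COLOR_RGB2BGR)
cv2.imwrite("pics/crop2.png",cv2.resize(im[155:230,200:318],None,fx=6.5,fy=6.5,interpolation=cv2.INTER_CUBIC))
E
```

```text
board [0.4889 0.1179 0.0156]
blank [ 0.5407 -0.0938  0.0494]
jaw [0.5669 0.0903 0.0453]
fence [ 0.6371 -0.1294  0.0464]
stop [ 0.5871 -0.176   0.0441]
bench [ 0.3675  0.0084 -0.0035]
```

View pics/crop1.png

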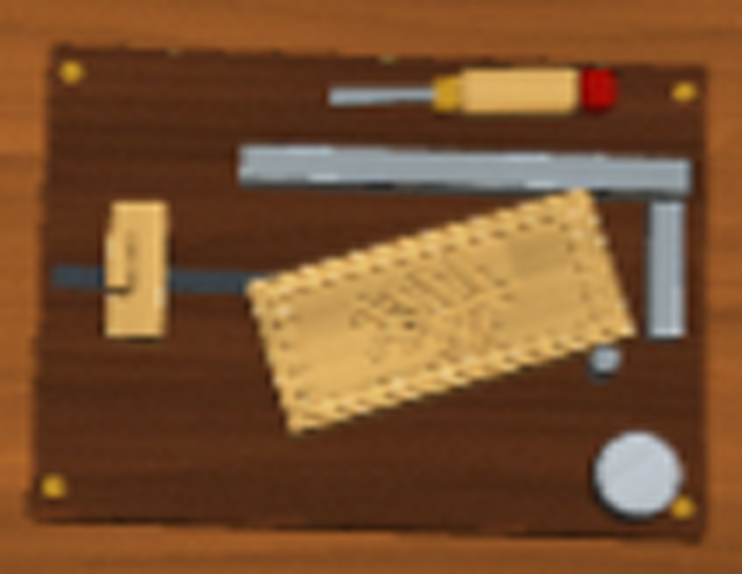

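View pics/crop2.png

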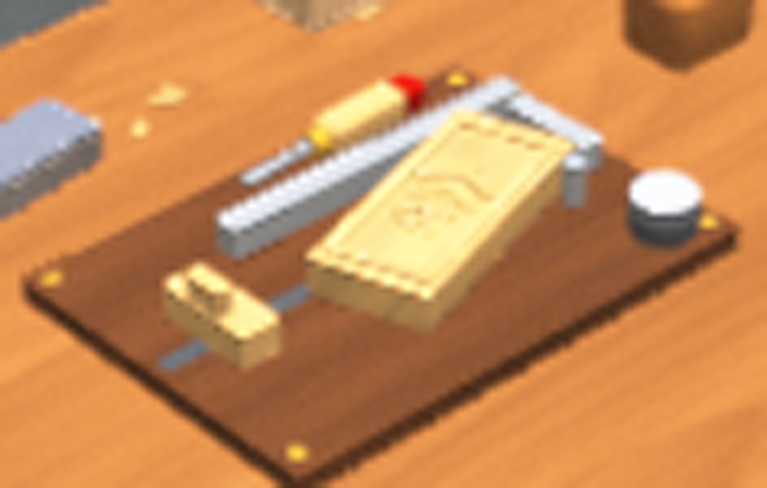

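Crop: the tan blank is confirmed. Its corners in crop px are BL (248,282), NL (292,434), BR (588,188) and NR (635,332), with the peg at (605,358), jaw block (105–168, 200–338) and its grip at the left side, fence front (240,187)–(690,195) and tin (638,474). Now I'll convert these to metres and check them against the given sizes.

```bash
cat >> h.py <<'E'
def meas(t,verbose=True):
    hsv=cv2.cvtColor(cv2.resize(t["pixels"],None,fx=4,fy=4,interpolation=cv2.INTER_CUBIC),cv2.COLOR_RGB2HSV)
    m=cv2.inRange(hsv,(14,60,140),(28,200,255))
    out=[]
    x0,x1,y0,y1=222*4,322*4,136*4,208*4
    k=np.zeros_like(m);k[y0:y1,x0:x1]=m[y0:y1,x0:x1]
    k=cv2.morphologyEx(k,cv2.MORPH_CLOSE,np.ones((9,9),np.uint8))
    for c in cv2.findContours(k,cv2.RETR_EXTERNAL,cv2.CHAIN_APPROX_NONE)[0]:
        a=cv2.contourArea(c)/16
        if a<60: continue
        b=(cv2.boxPoints(cv2.minAreaRect(c))+.5)/4-.5
        out.append((a,b))
    return out
E
python3 - <<'E'
from h import *
t=load("pics/top0.npz"); np.set_printoptions(precision=4,suppress=True)
px=lambda l:[(218+(a+.5)/7-.5,130+(b+.5)/7-.5) for a,b in l]
be=ray(t,px([(35,520),(700,542),(705,68),(55,45)]),.018);print("board",be)
for i in range(4):
    d=be[(i+1)%4]-be[i];print(np.linalg.norm(d),np.degrees(np.arctan2(d[1],d[0])))
bl=ray(t,px([(292,434),(635,332),(588,188),(248,282)]),.049);print("blank NL NR BR BL",bl)
for i in range(4):
    d=bl[(i+1)%4]-bl[i];print(np.linalg.norm(d),np.degrees(np.arctan2(d[1],d[0])))
print("peg",ray(t,px([(605,358)]),.048),"fence",ray(t,px([(240,185),(690,193)]),.040),ray(t,px([(240,148),(690,157)]),.040),"stop",ray(t,px([(650,205),(648,336)]),.04))
print("jaw",ray(t,px([(105,338),(168,338),(168,200),(112,200)]),.0425),"tin",ray(t,px([(638,474)]),.046))
for a,b in meas(t): print(a,"\n",ray(t,b,.049 if a>500 else .0425))
E
```

```text
board [[ 0.456   0.1432  0.018 ]
 [ 0.4511 -0.1951  0.018 ]
 [ 0.7023 -0.1996  0.018 ]
 [ 0.7074  0.1407  0.018 ]]
0.3383519407798896 -90.83860107157349
0.2512593751873901 -1.0247935751147788
0.3403943330985003 89.13814967966708
0.25139916105166993 179.4407817338602
blank NL NR BR BL [[ 0.4971  0.0138  0.049 ]
 [ 0.5529 -0.1585  0.049 ]
 [ 0.6275 -0.1347  0.049 ]
 [ 0.5748  0.0374  0.049 ]]
0.18107890112915792 -72.0645543128859
0.07829128354530353 17.626432639155706
0.17997809682880367 107.01592701206948
0.08119314687217591 -163.15575045019506
peg [[ 0.5394 -0.1434  0.048 ]] fence [[ 0.6278  0.0425  0.04  ]
 [ 0.6284 -0.1881  0.04  ]] [[ 0.6474  0.0428  0.04  ]
 [ 0.6475 -0.1882  0.04  ]] stop [[ 0.6217 -0.1675  0.04  ]
 [ 0.553  -0.1662  0.04  ]]
jaw [[0.5459 0.109  0.0425]
 [0.5465 0.0772 0.0425]
 [0.6185 0.079  0.0425]
 [0.6179 0.1075 0.0425]] tin [[ 0.4806 -0.1601  0.046 ]]
154.59375 
 [[0.617  0.1108 0.0425]
 [0.6176 0.0796 0.0425]
 [0.5482 0.078  0.0425]
 [0.5476 0.1089 0.0425]]
1124.8125 
 [[ 0.575   0.039   0.049 ]
 [ 0.6312 -0.1365  0.049 ]
 [ 0.5515 -0.1589  0.049 ]
 [ 0.4965  0.0151  0.049 ]]
106.75 
 [[ 0.6902 -0.0543  0.0425]
 [ 0.6933 -0.1293  0.0425]
 [ 0.6704 -0.1298  0.0425]
 [ 0.6672 -0.055   0.0425]]
```

Sizes check out: board 0.340×0.251, blank 0.180×0.080, tilt about 17.5°. The fence front is at x≈0.628, stop y≈-0.167, peg (0.539,-0.143) and jaw outer y≈0.109. I'll close the gripper and move to a spot in front of the push corner.

```bash
A='[[0.35,-1,-0.2,0.17,0],[0.35,-1,-0.2,0.17,0],[0.35,-1,-0.2,0.17,0],[0.35,-1,-0.2,0.17,0],[0.35,-1,-0.2,0.17,0]]'; python3 -m inch '[[0.35,-1,-0.2,0.17,0],[0.35,-1,-0.2,0.17,0],[0.35,-1,-0.2,0.17,0],[0.35,-1,-0.2,0.17,0],[0.35,-1,-0.2,0.17,0]]' 40
```

```text
clock: 0.6
tool_pos: [0.2992, 0.4442, 0.2323]
eef_rot: [0.165, 0.986, -0.0, -0.0]
contact_force: [-0.4, 0.7, -0.5]
opening: 0.568
```

```bash
python3 -m inch '[[0.35,-1,-0.2,0.17,0],[0.35,-1,-0.2,0.17,0],[0.35,-1,-0.2,0.17,0],[0.35,-1,-0.2,0.17,0],[0.35,-1,-0.2,0.17,0]]'
python3 -m inch '[[0.35,-1,-0.2,0.17,0],[0.35,-1,-0.2,0.17,0],[0.35,-1,-0.2,0.17,0],[0.35,-1,-0.2,0.17,0],[0.35,-1,-0.2,0.17,0]]'
python3 -m inch '[[0.35,-1,-0.2,0.17,0],[0.35,-1,-0.2,0.17,0],[0.35,-1,-0.2,0.17,0],[0.35,-1,-0.2,0.17,0],[0.35,-1,-0.2,0.17,0]]'
python3 -m inch '[[0.35,-1,-0.2,0.17,0],[0.35,-1,-0.2,0.17,0],[0.3,-1,-0.2,0.17,0],[0,0,0,0,0]]'
```

```text
clock: 1.1
tool_pos: [0.343, 0.3194, 0.2074]
eef_rot: [0.121, 0.993, -0.0, -0.0]
contact_force: [1.0, 0.3, 0.1]
opening: 0.118
clock: 1.6
tool_pos: [0.3867, 0.1945, 0.1824]
eef_rot: [0.076, 0.997, -0.0, -0.0]
contact_force: [-0.0, -0.6, -0.4]
opening: 0.006
clock: 2.1
tool_pos: [0.4305, 0.0694, 0.1574]
eef_rot: [0.032, 0.999, 0.0, -0.0]
contact_force: [0.2, 0.6, 0.2]
opening: 0.008
clock: 2.5
tool_pos: [0.4555, -0.0087, 0.1419]
eef_rot: [0.009, 1.0, -0.001, -0.001]
contact_force: [-0.2, -0.3, -0.3]
opening: 0.005
```

```bash
python3 -m inch '[[0.1,-0.15,-0.95,0,0],[0.1,0,-0.95,0,0],[0.1,0,-0.95,0,0],[0,0,-0.9,0,0],[0,0,0,0,0]]'
python3 - <<'E'
from h import *
C=[]
for n in("top","side"):
    d=r.snapshot(n);im=cv2.cvtColor(d["pixels"],cv2.COLOR_RGB2BGR);p=proj(d,[.5,-.03,.05])[0].astype(int);print(n,p)
    c=im[p[1]-40:p[1]+40,p[0]-53:p[0]+53];C.append(cv2.resize(c,(795,600) if 0 else (397,300),interpolation=cv2.INTER_CUBIC))
cv2.imwrite("pics/pre.png",np.hstack(C))
E
```

```text
clock: 3.0
tool_pos: [0.4616, -0.007, 0.0471]
eef_rot: [0.005, 1.0, -0.0, -0.002]
contact_force: [0.1, -0.7, 0.3]
opening: 0.011
top [271 190]
side [272 194]
```

View pics/pre.png

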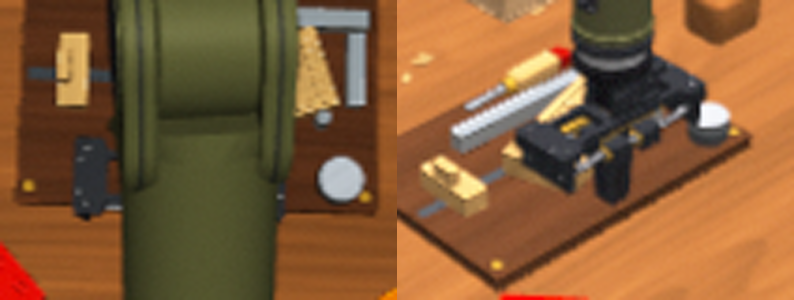

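The view shows the closed fingers standing on the near side of the blank's left end, clear of the jaw and tin. Next, push in small steps.

```bash
python3 -m inch '[[0.3,-0.2,0,0,0],[0.3,0,0,0,0],[0.15,0,0,0,0],[0.1,0,0,0,0],[0.1,0,0,0,0]]'
python3 -m inch '[[0.1,0,0,0,0],[0.1,0,0,0,0],[0.1,0,0,0,0],[0.1,0,0,0,0],[0.1,0,0,0,0]]'
```

```text
clock: 3.6
tool_pos: [0.4867, -0.0131, 0.0493]
eef_rot: [0.006, 1.0, 0.0, 0.0]
contact_force: [-0.4, 0.5, 0.2]
opening: 0.006
clock: 4.1
tool_pos: [0.4989, -0.0131, 0.0489]
eef_rot: [0.006, 1.0, 0.0, -0.0]
contact_force: [-1.0, 1.4, 0.9]
opening: 0.006
```

```bash
python3 -m inch '[[0.1,0,0,0,0],[0.1,0,0,0,0],[0.1,0,0,0,0],[0.1,0,0,0,0],[0.1,0,0,0,0]]'
```

```text
clock: 4.6
tool_pos: [0.5117, -0.0132, 0.049]
eef_rot: [0.006, 1.0, 0.0, -0.0]
contact_force: [-1.5, 0.8, -0.1]
opening: 0.007
```

```bash
python3 -m inch '[[0.1,0,0,0,0],[0.1,0,0,0,0],[0.1,0,0,0,0],[0.1,0,0,0,0],[0.1,0,0,0,0]]'
python3 -m inch '[[0.06,0,0,0,0],[0.06,0,0,0,0],[0.06,0,0,0,0],[0.04,0,0,0,0],[0.02,0,0,0,0]]'
```

```text
clock: 5.1
tool_pos: [0.5243, -0.0132, 0.049]
eef_rot: [0.006, 1.0, 0.0, 0.0]
contact_force: [-1.4, 1.0, 0.1]
opening: 0.0
clock: 5.6
tool_pos: [0.5302, -0.0132, 0.049]
eef_rot: [0.006, 1.0, 0.0, 0.0]
contact_force: [-1.7, 0.3, 0.1]
opening: 0.004
```

```bash
python3 -m inch '[[0.02,0,0,0,0],[0.02,0,0,0,0],[0.02,0,0,0,0]]'
```

```text
clock: 5.9
tool_pos: [0.5315, -0.0132, 0.049]
eef_rot: [0.006, 1.0, 0.0, -0.0]
contact_force: [-1.3, 0.5, -0.5]
opening: 0.004
```

```bash
python3 -m inch '[[0.02,0,0,0,0],[0.02,0,0,0,0],[0.02,0,0,0,0],[0.02,0,0,0,0],[0.02,0,0,0,0]]'
python3 -m inch '[[0.02,0,0,0,0],[0.02,0,0,0,0],[0.02,0,0,0,0]]'
```

```text
clock: 6.4
tool_pos: [0.5341, -0.0132, 0.049]
eef_rot: [0.006, 1.0, 0.0, -0.0]
contact_force: [-1.7, 0.8, -0.2]
opening: 0.006
clock: 6.7
tool_pos: [0.5356, -0.0133, 0.049]
eef_rot: [0.006, 1.0, 0.0, -0.0]
contact_force: [-0.8, 1.3, 0.8]
opening: 0.006
```

```bash
python3 -m inch '[[0.02,0,0,0,0],[0.02,0,0,0,0],[0.02,0,0,0,0]]'
```

```text
clock: 7.0
tool_pos: [0.5367, -0.0133, 0.049]
eef_rot: [0.006, 1.0, -0.0, -0.0]
contact_force: [-2.2, 0.6, 1.6]
opening: 0.002
```

```bash
python3 -m inch '[[0.02,0,0,0,0],[0.02,0,0,0,0]]'
```

```text
clock: 7.2
tool_pos: [0.538, -0.0133, 0.049]
eef_rot: [0.006, 1.0, 0.0, -0.0]
contact_force: [-1.7, 0.6, 0.7]
opening: 0.001
```

```bash
python3 -m inch '[[0.02,0,0,0,0],[0.02,0,0,0,0]]'; python3 -m inch '[[0.02,0,0,0,0],[0.02,0,0,0,0]]'
```

```text
clock: 7.4
tool_pos: [0.5384, -0.0133, 0.0489]
eef_rot: [0.006, 1.0, -0.0, -0.001]
contact_force: [-3.8, 0.8, 2.9]
opening: 0.002
clock: 7.6
tool_pos: [0.5385, -0.0133, 0.0489]
eef_rot: [0.006, 1.0, -0.0, -0.001]
contact_force: [-5.8, 1.5, 5.3]
opening: 0.009
```

```bash
python3 -m inch '[[0.02,0,0,0,0],[0.02,0,0,0,0]]'; python3 -m inch '[[0.02,0,0,0,0]]'
```

```text
clock: 7.8
tool_pos: [0.5386, -0.0134, 0.0489]
eef_rot: [0.006, 1.0, -0.0, -0.002]
contact_force: [-8.1, 2.6, 6.8]
opening: 0.006
clock: 7.9
tool_pos: [0.5386, -0.0134, 0.0489]
eef_rot: [0.006, 1.0, -0.001, -0.003]
contact_force: [-9.4, 2.2, 8.0]
opening: 0.006
```

```bash
python3 -m inch '[[0.02,0,0,0,0]]'; python3 -m inch '[[0.02,0,0,0,0]]'
```

```text
clock: 8.0
tool_pos: [0.5387, -0.0134, 0.0489]
eef_rot: [0.006, 1.0, -0.001, -0.003]
contact_force: [-10.3, 1.8, 8.7]
opening: 0.001
clock: 8.1
tool_pos: [0.5387, -0.0134, 0.0489]
eef_rot: [0.006, 1.0, -0.001, -0.004]
contact_force: [-10.6, 2.3, 8.5]
opening: 0.006
```

Contact sits at x≈0.5477, so the blank's near edge is where a seated blank should have it. An unwanted vertical friction component (8 N) has built up, so I'll relieve it a little.

```bash
python3 -m inch '[[0,0,0.02,0,0]]';python3 -m inch '[[0,0,0.02,0,0]]'
```

```text
clock: 8.2
tool_pos: [0.539, -0.0141, 0.0491]
eef_rot: [0.006, 1.0, -0.001, -0.003]
contact_force: [-5.2, -1.4, 0.2]
opening: 0.006
clock: 8.3
tool_pos: [0.5393, -0.0147, 0.0493]
eef_rot: [0.006, 1.0, -0.001, -0.003]
contact_force: [-6.8, 0.3, -0.9]
opening: 0.002
```

```bash
python3 -m inch '[[0.02,0,0.01,0,0],[0.02,0,0.01,0,0]]';python3 -m inch '[[0.02,0,0.01,0,0]]'
```

```text
clock: 8.5
tool_pos: [0.5394, -0.0147, 0.0495]
eef_rot: [0.006, 1.0, -0.002, -0.004]
contact_force: [-8.7, 0.0, -0.2]
opening: 0.007
clock: 8.6
tool_pos: [0.5394, -0.0147, 0.0496]
eef_rot: [0.006, 1.0, -0.002, -0.005]
contact_force: [-10.0, 0.4, 0.0]
opening: 0.003
```

```bash
python3 -m inch '[[0.02,0,0.01,0,0]]';python3 -m inch '[[0.02,0,0.01,0,0]]'
```

```text
clock: 8.7
tool_pos: [0.5394, -0.0147, 0.0497]
eef_rot: [0.006, 1.0, -0.002, -0.005]
contact_force: [-9.7, 1.0, -0.7]
opening: 0.003
clock: 8.8
tool_pos: [0.5394, -0.0147, 0.0498]
eef_rot: [0.006, 1.0, -0.002, -0.006]
contact_force: [-10.7, -0.6, -1.1]
opening: 0.004
```

```bash
python3 -m inch '[[0.02,0,0.005,0,0],[0.01,0,0,0,0],[0,0,0,0,0]]';python3 -m inch '[[0,0,0,0,0],[0,0,0,0,0]]'
```

```text
clock: 9.1
tool_pos: [0.5394, -0.0147, 0.0498]
eef_rot: [0.006, 1.0, -0.002, -0.006]
contact_force: [-11.9, 1.6, -0.3]
opening: 0.005
clock: 9.3
tool_pos: [0.5394, -0.0147, 0.0498]
eef_rot: [0.006, 1.0, -0.002, -0.006]
contact_force: [-12.2, 0.9, -0.5]
opening: 0.004
```

```bash
python3 -m inch '[[0,0,0,0,0],[0,0,0,0,0],[0,0,0,0,0],[0,0,0,0,0]]'
python3 - <<'E'
from h import *
d=r.snapshot("side");np.savez("pics/s2.npz",**d);im=cv2.cvtColor(d["pixels"],cv2.COLOR_RGB2BGR)
d=r.snapshot("top");im2=cv2.cvtColor(d["pixels"],cv2.COLOR_RGB2BGR)
f=lambda i,a,b,c,e:cv2.resize(i[a:b,c:e],(400,300),interpolation=cv2.INTER_CUBIC)
cv2.imwrite("pics/press.png",np.hstack([f(im,152,242,200,320),f(im2,130,212,218,327)]))
E
```

```text
clock: 9.7
tool_pos: [0.5394, -0.0147, 0.0498]
eef_rot: [0.006, 1.0, -0.002, -0.006]
contact_force: [-11.6, 0.2, -1.5]
opening: 0.005
```

View pics/press.png

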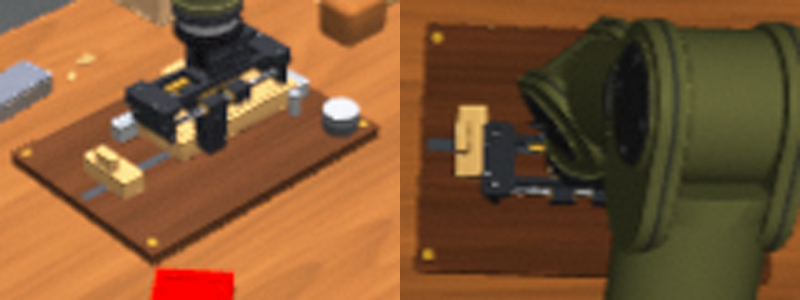

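The side view shows the blank flat along the fence, and 12 N was held for about 0.8 s. Now retreat, lift, turn 90° and go beyond the jaw.

```bash
python3 -m inch '[[-0.2,0,0,0,0],[-0.6,0,0,0,0],[-0.6,0,0.3,0,0],[-0.2,0,1,0,0],[0,0,1,0,0]]'
python3 -m inch '[[0,1,1,-1,0],[0,1,0.5,-1,0],[0,1,0,-1,0],[0,1,0,-1,0],[0,1,0,-1,0]]'
python3 -m inch '[[0,1,0,-1,0],[0,1,0,-1,0],[0,1,0,-1,0],[0,1,0,-1,0],[0,1,0,-1,0]]'
python3 -m inch '[[0,0,0,-1,0],[0,0,0,-1,0],[0,0,0,-1,0],[0,0,0,-1,0],[0,0,0,-1,0]]'
python3 - <<'E'
from h import *
d=r.snapshot("top");np.savez("pics/t3.npz",**d);im2=cv2.cvtColor(d["pixels"],cv2.COLOR_RGB2BGR)
cv2.imwrite("pics/seat.png",cv2.resize(im2[130:212,218:324],None,fx=7,fy=7,interpolation=cv2.INTER_CUBIC))
for a,b in meas(d): print(a,"\n",ray(d,b,.049 if a>500 else .0425).round(4))
E
```

```text
clock: 10.3
tool_pos: [0.506, -0.0134, 0.1094]
eef_rot: [0.005, 1.0, -0.0, 0.0]
contact_force: [0.7, -0.5, -0.2]
opening: 0.005
clock: 10.8
tool_pos: [0.5077, 0.1129, 0.1471]
eef_rot: [0.267, 0.964, 0.001, 0.002]
contact_force: [1.1, -0.0, 0.6]
opening: 0.006
clock: 11.3
tool_pos: [0.5074, 0.2383, 0.1469]
eef_rot: [0.507, 0.862, 0.002, 0.001]
contact_force: [0.2, 0.1, -0.3]
opening: 0.007
clock: 11.8
tool_pos: [0.5075, 0.2373, 0.1469]
eef_rot: [0.712, 0.702, 0.002, 0.001]
contact_force: [0.2, 0.1, -0.2]
opening: 0.005
156.125 
 [[0.5467 0.1089 0.0425]
 [0.617  0.1108 0.0425]
 [0.6176 0.0788 0.0425]
 [0.5473 0.0771 0.0425]]
1120.21875 
 [[ 0.5502  0.0221  0.049 ]
 [ 0.632   0.0207  0.049 ]
 [ 0.6291 -0.1636  0.049 ]
 [ 0.5472 -0.1604  0.049 ]]
108.3125 
 [[ 0.6907 -0.0543  0.0425]
 [ 0.6941 -0.1302  0.0425]
 [ 0.6704 -0.1307  0.0425]
 [ 0.667  -0.055   0.0425]]
```

View pics/seat.png

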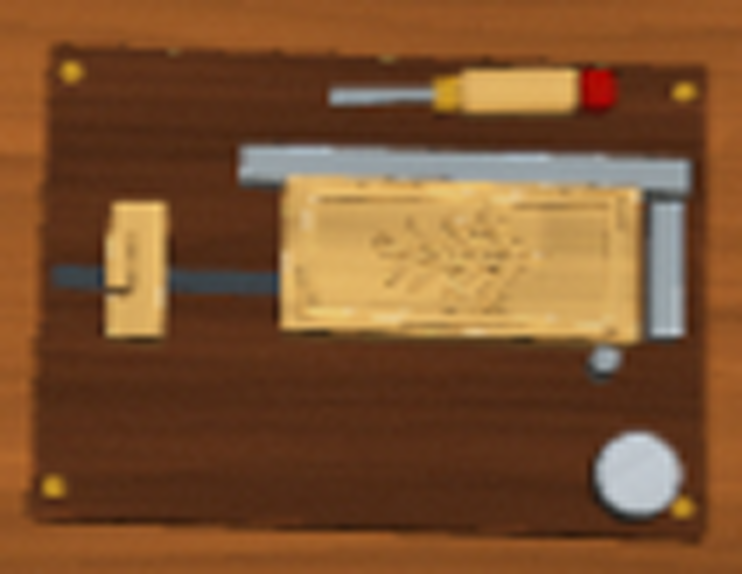

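The blank lies along the fence, about 5 mm short of the stop, and the bystanders are unmoved. I'll check parallelism numerically with fitted fence and blank edges.

```bash
cat >> h.py <<'E'
def edges(d):
    g=cv2.cvtColor(d["pixels"],cv2.COLOR_RGB2HSV).astype(float)
    def crossing(chan,cols,r0,r1,z,rise):
        P=[]
        for u in cols:
            c=chan[r0:r1+1,u];i=np.argmax(np.diff(c)*rise);w=np.clip(np.diff(c)*rise,0,None)
            k=np.arange(max(0,i-1),min(len(w),i+2));P.append((u,r0+.5+(w[k]*k).sum()/w[k].sum()))
        X=ray(d,P,z);
        for _ in range(3):
            f=np.polyfit(X[:,1],X[:,0],1);e=np.abs(np.polyval(f,X[:,1])-X[:,0]);X=X[e<=max(.0012,np.median(e)*2)]
        return np.degrees(-np.arctan(f[0])).round(2),np.polyval(f,[.02,-.07,-.16]).round(4),len(X)
    V=g[...,2];S=g[...,1]
    return dict(fence_back=crossing(V,range(256,314),148,156,.04,1),
      blank_near=crossing(V,range(262,306),174,182,.049,-1),blank_back=crossing(S,range(262,306),151,160,.049,1),
      board_near=crossing(V,range(228,316),200,212,.018,1),board_back=crossing(V,range(228,316),133,143,.018,-1))
E
python3 - <<'E'
from h import *
for k,v in edges(load("pics/t3.npz")).items(): print(k,*v)
E
```

```text
fence_back -0.88 [0.6494 0.6481 0.6467] 53
blank_near -1.02 [0.5517 0.5501 0.5485] 34
blank_back -0.94 [0.6313 0.6298 0.6283] 44
board_near -0.59 [0.4532 0.4522 0.4513] 76
board_back -0.62 [0.7061 0.7051 0.7042] 67
```

Fence and blank are parallel within 0.15°, so the blank is seated. Now the jaw.

```bash
python3 -m inch '[[0.75,-0.75,-0.2,0,0],[0.75,-0.75,-0.7,0,0],[0.75,-0.75,-1,0,0],[0.75,-0.75,-1,0,0],[0,0,-1,0,0]]'
python3 -m inch '[[0,-0.4,-0.1,0,0],[0,-0.2,0,0,0],[0,-0.1,0,0,0],[0,-0.1,0,0,0],[0,0,0,0,0]]'
```

```text
clock: 12.35
tool_pos: [0.5858, 0.1572, 0.0487]
eef_rot: [0.712, 0.702, 0.002, 0.003]
contact_force: [-0.5, 0.1, -0.2]
opening: 0.005
clock: 12.85
tool_pos: [0.5814, 0.1418, 0.0475]
eef_rot: [0.711, 0.703, 0.001, 0.001]
contact_force: [0.2, 1.1, 0.0]
opening: 0.006
```

```bash
python3 -m inch '[[0,-0.2,0,0,0],[0,-0.2,0,0,0],[0,-0.1,0,0,0],[0,-0.1,0,0,0],[0,-0.1,0,0,0]]'; python3 -m inch '[[0,-0.1,0,0,0],[0,-0.1,0,0,0],[0,-0.1,0,0,0],[0,-0.1,0,0,0],[0,-0.1,0,0,0]]'
```

```text
clock: 13.35
tool_pos: [0.5808, 0.1241, 0.0463]
eef_rot: [0.711, 0.703, 0.0, -0.0]
contact_force: [-0.6, -0.4, 0.3]
opening: 0.007
clock: 13.85
tool_pos: [0.5807, 0.113, 0.0464]
eef_rot: [0.711, 0.703, 0.001, -0.001]
contact_force: [-0.1, 2.9, -0.1]
opening: 0.005
```

```bash
python3 -m inch '[[0,-0.1,0,0,0],[0,-0.1,0,0,0],[0,-0.1,0,0,0],[0,-0.1,0,0,0],[0,-0.1,0,0,0]]'; python3 -m inch '[[0,-0.1,0,0,0],[0,-0.1,0,0,0],[0,-0.1,0,0,0],[0,-0.1,0,0,0],[0,-0.1,0,0,0]]'
```

```text
clock: 14.35
tool_pos: [0.5805, 0.099, 0.0463]
eef_rot: [0.711, 0.703, -0.0, -0.0]
contact_force: [-0.4, 3.1, -0.6]
opening: 0.001
clock: 14.85
tool_pos: [0.5804, 0.0865, 0.0463]
eef_rot: [0.711, 0.703, -0.0, -0.0]
contact_force: [-1.1, 3.1, 1.7]
opening: 0.004
```

```bash
python3 -m inch '[[0,-0.1,0,0,0],[0,-0.1,0,0,0],[0,-0.1,0,0,0],[0,-0.1,0,0,0],[0,-0.1,0,0,0]]'; python3 -m inch '[[0,-0.1,0,0,0],[0,-0.1,0,0,0],[0,-0.08,0,0,0],[0,-0.06,0,0,0],[0,-0.04,0,0,0]]'
```

```text
clock: 15.35
tool_pos: [0.5806, 0.074, 0.0463]
eef_rot: [0.711, 0.703, -0.0, -0.0]
contact_force: [-3.5, 3.0, -0.2]
opening: 0.004
clock: 15.85
tool_pos: [0.5808, 0.0645, 0.0463]
eef_rot: [0.711, 0.703, -0.0, 0.0]
contact_force: [-2.6, 2.7, 0.3]
opening: 0.002
```

```bash
python3 -m inch '[[0,-0.04,0,0,0],[0,-0.04,0,0,0],[0,-0.04,0,0,0],[0,-0.04,0,0,0],[0,-0.04,0,0,0]]'; python3 -m inch '[[0,-0.04,0,0,0],[0,-0.03,0,0,0],[0,-0.03,0,0,0]]'
```

```text
clock: 16.35
tool_pos: [0.5808, 0.0597, 0.0463]
eef_rot: [0.711, 0.703, 0.0, 0.0]
contact_force: [-2.0, 3.8, -1.3]
opening: 0.005
clock: 16.65
tool_pos: [0.5808, 0.0574, 0.0464]
eef_rot: [0.711, 0.703, 0.0, -0.0]
contact_force: [-1.9, 4.4, -1.8]
opening: 0.004
```

```bash
python3 -m inch '[[-0.01,-0.04,0,0,0],[-0.01,-0.03,0,0,0],[0,-0.03,0,0,0]]'; python3 -m inch '[[0,-0.03,0,0,0],[0,-0.03,0,0,0]]'
```

```text
clock: 16.95
tool_pos: [0.5807, 0.0561, 0.0464]
eef_rot: [0.711, 0.703, 0.001, -0.0]
contact_force: [-1.0, 5.1, -2.7]
opening: 0.004
clock: 17.15
tool_pos: [0.5807, 0.0547, 0.0464]
eef_rot: [0.711, 0.703, 0.001, -0.0]
contact_force: [-0.8, 5.4, -2.4]
opening: 0.005
```

```bash
python3 -m inch '[[0,-0.03,0,0,0],[0,-0.03,0,0,0]]';  python3 -m inch '[[0,-0.02,0,0,0],[0,-0.02,0,0,0]]'
```

```text
clock: 17.35
tool_pos: [0.5806, 0.0532, 0.0464]
eef_rot: [0.711, 0.703, 0.001, -0.0]
contact_force: [-2.0, 6.0, -2.5]
opening: 0.001
clock: 17.55
tool_pos: [0.5807, 0.0521, 0.0464]
eef_rot: [0.711, 0.703, 0.001, -0.0]
contact_force: [-2.4, 5.6, -2.0]
opening: 0.008
```

```bash
python3 -m inch '[[0,-0.02,0,0,0],[0,-0.02,0,0,0]]';  python3 -m inch '[[0,-0.02,0,0,0],[0,-0.02,0,0,0]]'
```

```text
clock: 17.75
tool_pos: [0.5806, 0.0512, 0.0464]
eef_rot: [0.711, 0.703, 0.001, -0.0]
contact_force: [-2.0, 6.2, -1.0]
opening: 0.006
clock: 17.95
tool_pos: [0.5806, 0.0502, 0.0464]
eef_rot: [0.711, 0.703, 0.001, -0.0]
contact_force: [-2.9, 5.2, -1.9]
opening: 0.008
```

```bash
python3 -m inch '[[0,-0.02,0,0,0],[0,-0.02,0,0,0]]';  python3 -m inch '[[0,-0.02,0,0,0],[0,-0.02,0,0,0]]'
```

```text
clock: 18.15
tool_pos: [0.5806, 0.0501, 0.0464]
eef_rot: [0.711, 0.704, 0.001, -0.001]
contact_force: [-2.3, 7.8, -1.6]
opening: 0.003
clock: 18.35
tool_pos: [0.5806, 0.0501, 0.0464]
eef_rot: [0.71, 0.704, 0.002, -0.001]
contact_force: [-2.8, 9.3, -2.7]
opening: 0.005
```

```bash
python3 -m inch '[[0,-0.02,0,0,0],[0,-0.02,0,0,0]]';  python3 -m inch '[[0,-0.02,0,0,0]]'
```

```text
clock: 18.55
tool_pos: [0.5806, 0.0501, 0.0464]
eef_rot: [0.71, 0.704, 0.002, -0.001]
contact_force: [-2.2, 11.1, -0.7]
opening: 0.008
clock: 18.65
tool_pos: [0.5806, 0.0501, 0.0464]
eef_rot: [0.71, 0.704, 0.002, -0.002]
contact_force: [-1.9, 11.3, -1.3]
opening: 0.005
```

The jaw stopped dead at y 0.0501, as predicted for stop–blank–jaw. I'll build up to about 14 N at the tool, of which 3 N is jaw friction, and hold.

```bash
python3 -m inch '[[0,-0.02,0,0,0],[0,-0.02,0,0,0]]';python3 -m inch '[[0,-0.01,0,0,0],[0,0,0,0,0]]'
```

```text
clock: 18.85
tool_pos: [0.5806, 0.0501, 0.0464]
eef_rot: [0.71, 0.705, 0.003, -0.002]
contact_force: [-2.8, 14.1, -1.0]
opening: 0.002
clock: 19.05
tool_pos: [0.5807, 0.0501, 0.0465]
eef_rot: [0.71, 0.705, 0.003, -0.002]
contact_force: [-3.0, 12.8, -1.0]
opening: 0.005
```

```bash
python3 -m inch '[[0,0,0,0,0],[0,0,0,0,0]]';python3 -m inch '[[0,0,0,0,0],[0,0,0,0,0],[0,0,0,0,0],[0,0,0,0,0]]'
```

```text
clock: 19.25
tool_pos: [0.5806, 0.0501, 0.0465]
eef_rot: [0.71, 0.705, 0.003, -0.002]
contact_force: [-2.1, 13.3, -2.0]
opening: 0.004
clock: 19.65
tool_pos: [0.5806, 0.0501, 0.0464]
eef_rot: [0.71, 0.705, 0.003, -0.002]
contact_force: [-2.4, 14.5, -1.4]
opening: 0.001
```

Held about 0.8 s. Drawing away straight back, then up and aside for the check.

```bash
python3 -m inch '[[0,0.1,0,0,0],[0,0.4,0,0,0],[0,0.8,0,0,0],[0,1,0,0,0],[0,1,0.3,0,0]]'
python3 -m inch '[[0,0.5,1,0,0],[0,0.5,1,0,0],[-0.5,1,1,0,0],[-0.5,1,1,0,0],[-0.5,1,0,0,0]]'
python3 -m inch '[[-0.5,1,0,0,0],[-0.5,1,0,0,0],[0,0,0,0,0],[0,0,0,0,0]]'
python3 - <<'E'
from h import *
d=r.snapshot("top");np.savez("pics/t4.npz",**d);im2=cv2.cvtColor(d["pixels"],cv2.COLOR_RGB2BGR)
cv2.imwrite("pics/end.png",cv2.resize(im2[130:212,218:324],None,fx=7,fy=7,interpolation=cv2.INTER_CUBIC))
for a,b in meas(d): print(a,"\n",ray(d,b,.049 if a>500 else .0425).round(4))
for k,v in edges(d).items(): print(k,*v)
E
```

```text
clock: 20.15
tool_pos: [0.5814, 0.1255, 0.0538]
eef_rot: [0.712, 0.702, -0.0, 0.001]
contact_force: [-0.5, -0.5, 0.1]
opening: 0.001
clock: 20.65
tool_pos: [0.5462, 0.227, 0.1578]
eef_rot: [0.712, 0.702, 0.004, 0.003]
contact_force: [1.1, 0.7, -0.6]
opening: 0.009
clock: 21.05
tool_pos: [0.5189, 0.2761, 0.1543]
eef_rot: [0.711, 0.703, 0.001, 0.001]
contact_force: [0.2, 0.1, -0.1]
opening: 0.01
1270.40625 
 [[ 0.5439  0.0416  0.049 ]
 [ 0.6304  0.0433  0.049 ]
 [ 0.6349 -0.1689  0.049 ]
 [ 0.5481 -0.1685  0.049 ]]
108.6875 
 [[ 0.6906 -0.0542  0.0425]
 [ 0.6942 -0.1302  0.0425]
 [ 0.6704 -0.1308  0.0425]
 [ 0.6669 -0.0549  0.0425]]
fence_back -0.9 [0.6495 0.6481 0.6467] 53
blank_near -0.84 [0.5517 0.5503 0.549 ] 33
blank_back -0.69 [0.6311 0.63   0.6289] 44
board_near -0.61 [0.4532 0.4522 0.4512] 83
board_back -0.62 [0.7061 0.7052 0.7042] 67
```

View pics/end.png

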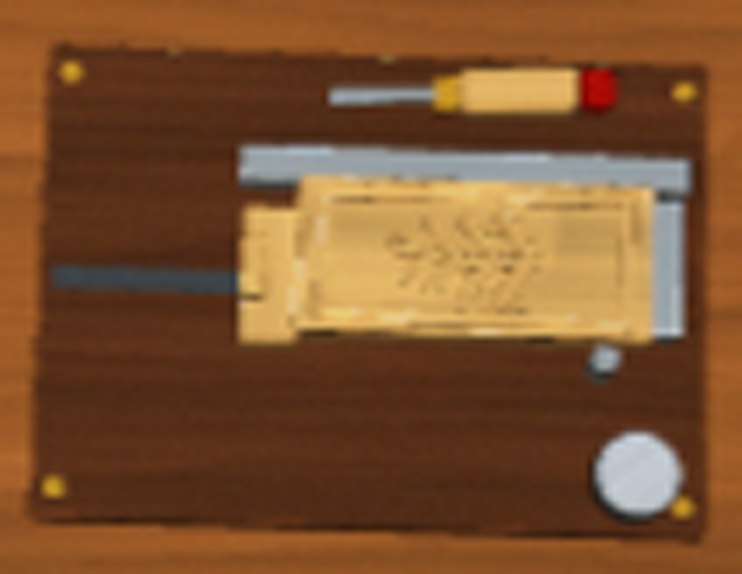

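The blank is against the fence, up to the stop, with the jaw against its left end. The bystanders are unmoved and the arm is clear.

```bash
python3 -c "
from plant import r
print(r.finish_job())"
```

```text
the job is handed in; nothing more can be done
None
```

The job is done and handed in at about 21 s on the robot's clock. The blank lies along the fence, up against the end stop, with the jaw closed on its left end.

**Fence:** I swung the blank round the peg by its near left corner and pressed it home at 11.6–12.2 N for about 0.8 s. While building up to that, sideways friction between finger and blank brought the total to about 14 N. I relieved it straight away, and it stayed under the 18 N limit.

**Jaw:** I pushed the jaw along until it stopped dead, then held about 13–14.5 N at the tool for about 0.8 s. Taking off the jaw's roughly 3 N of friction leaves an estimated 10–11.5 N on the blank; that force was not measured directly.

**Last checks:**
- **Alignment:** in the final top view the blank's near and back edges read -0.84° and -0.69°, the fence -0.90°. That is up to 0.2° or about 0.6 mm over its length. The blank read -0.94 to -1.02° before the jaw closed, so I put the difference down to measuring noise.
- **Gaps:** the final picture shows no visible gap at the stop, jaw or fence.
- **Disagreement:** the board's own edges read -0.6°, against -0.9° for the fence.
- **Clearance:** the tin and small gouge on the board are unmoved, and the arm had drawn clear. I kept the arm away from the other bystanders but did not re-measure them.

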